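# Battery pack from the tilted tray into the test dock

## Task

Lift the blue battery pack out of the tilted parts tray and lay it flat, label up, between the stops of the battery test dock, without letting it drop; leave the yellow pack in the tray. Then swing the dock's red clamp lever down over the pack and press until it comes up solid, so that it keeps the pack pressed firmly on the sprung contacts by itself; stop pressing there rather than forcing it, and do not disturb the screwdriver or the roll of tape.

Things in the scene. Friction and masses are not known exactly. Their poses are not given: they have to be found in the camera images.
- blue_pack: Blue battery pack, a rigid box 110 (x) x 50 (y) x 30 (z) mm with black ends, paper label on top; about 0.26 kg (hidden, 0.7 to 1.3 times). Origin: centre of its underside; z out of its top. Same both ways round. Starts on the tray's sloping floor, lower end against the front wall, left or right of the yellow pack: about 50 mm from it, over 40 mm from the side wall.
- yellow_pack: Yellow battery pack of the same make, size and origin, beside the blue one in the tray.
- tray: Grey open tray fixed to the bench, tilted 30 degrees: its floor (150 mm up the slope, 246 mm wide along y; walls 5 mm thick, 45 mm high over the underside, square to the floor) rises along the tray's +x; the low front wall is at -x. Origin on the bench under the floor's middle, z up; floor middle 46 mm over the bench, highest rim about 118 mm.
- dock: Grey battery test dock, fixed. Origin on the bench under the middle of the pack's place; x runs along it towards the lever's hinge, z up. Base 90 mm wide, x -75 to 110 mm, top at z 20 mm. Two black end stops 8 mm thick, inner faces at x +-60 mm, top z 48 mm; four corner ears, inner faces at y +-30 mm, |x| 46 to 60 mm, top z 45 mm. Sides open for the fingers between the ears.
- bed_top (a point): Centre of the top of the brass contact bed, 80 x 44 mm, on which the pack lies, in the middle of the pack's place; 32 mm above the bench when free. Sprung: the pack's weight alone does not sink it; it starts to go down at about 4.5 N and comes up solid 6 mm lower, at about 13 N.
- lever (a joint): Clamp lever angle, rad: 0 level over the pack, pointing to the dock's -x; 1.57 upright; starts open, 1.6 to 1.95 (leaning back). Stiff hinge (1.2 N m), stays where left: about 10 N at the grip moves it, rising to 17 N while its pad presses pack and bed down, then it comes up solid. That happens anywhere from 0.02 to 0.14 rad, as the pad's reach was set by hand and is not known.
- lever_hinge (a point): The lever's hinge axis (along the dock's y), at x 85 mm, z 70 mm in the dock's frame, between two aluminium cheeks with tops at z 82 mm, 38 mm over their outsides.
- lever_tip (a point): Outer end of the lever, on its centre line, 165 mm from the hinge. The last 65 mm are the red grip, 22 mm wide (along the dock's y), 15 mm thick; the rest is a steel bar 18 mm wide, 12 mm thick. 85 mm from the hinge a screw spindle with a black pad, 22 mm across, stands out below, the pad's face 16 to 26 mm from the centre line.
- screwdriver: Orange-handled screwdriver lying flat, 170 mm long, handle towards its -x; origin under its middle. A bystander, loose.
- tape: Pale yellow roll of tape lying flat, 100 mm across, 24 mm high; origin at the centre of its underside. A bystander, loose.
There are look-alikes about, which are no part of the job. Of the things like the blue_pack, leave any that is green or purple; of the rest the smaller one is meant.

How it is judged:
By the outcome, as a careful person would: the job done as asked, in the order asked, and still so for the second after the job is handed in, with the robot touching nothing.
It also fails if it takes over 72 s, if anything falls off the work surface, if the arm or the gripper's body presses on something with over 40 N, if the wrist force passes 120 N, or if a joint passes its speed limit or range.

## Robot

A 7-joint arm with a two-finger parallel gripper is mounted at the origin on the work surface. World frame = base frame: x ahead of the robot, y to its left, z up, the work surface at z = 0. Lengths are in m, angles in rad, forces in N, time in s.
With the tool pointing down it reaches from about 0.4 to 0.9 m from the base axis. Payload 5.6 kg.
Tool frame: the origin (TCP) lies midway between the tips of the shut fingers; the grasp point (between the pads) lies 19 mm behind it; z points along the fingers, y is the line along which they close (so a half turn about z gives the same grasp; the last joint's range is limited). The gripper opens to 92 mm and grips with 3 to 60 N. Pads are 20 mm wide; open, the fingers measure 128 mm over their backs; the gripper's body (75 mm by 189 mm) begins 69 mm behind the grasp point.
Start: joints at [-1.364, 0.468, -0.012, 1.603, 0.006, 1.071, -0.056], TCP at [0.161, 0.63, 0.215] pointing down, gripper open.
Joint ranges: [-2.53, 2.53], [-0.31, 2.02], [-1.57, 1.55], [0.28, 2.44], [-1.29, 4.43], [0.15, 1.84], [-2.92, 2.92]. Speed limits (rad/s): [2.57, 2.57, 3.14, 3.14, 3.14, 3.14, 3.14].

## Interface

Orientations are given as a 3x3 rotation matrix whose columns are the frame's x, y, z axes.
In Python, from station import env, effector, solver, viewer, workorder, search_frame, tip_of gives the robot as it stands. Calls block until the motion is done:
- env.reach(position, orientation): joint-space move of the TCP to a pose.
- env.movel(position, frame=None, rate=0.15): straight line of the TCP; frame=None keeps the orientation; rate is the mean speed in m/s.
- env.goto_joints(angles): joint-space move.
- effector.release() and effector.grasp(squeeze=None): open the fingers fully, or close them until they stop; squeeze is the grip in N (None keeps the last).
- env.pause(seconds).
- solver.inverse_kinematics(position, orientation): joint angles nearest the present ones, or None.
- env.sense(): the state.
- viewer.read_camera(name): name is "scene" or "top" or "wrist"; returns (picture, depth): 384x512x3 uint8, red, green, blue; 384x512 float32, m along the optical axis (not along the pixel's ray), 0 where there is no reading.
- viewer.camera_info(name): a dict with "intrinsics" (3x3 intrinsics, pixels), "dist_coeffs" ([k1, k2, p1, p2, k3] as OpenCV has them; the pictures are not rectified), "eye" and "rotation" of the camera in the world; the wrist camera has in their place "T_tool_cam" (4x4, takes a point from camera to tool coordinates, whose origin is the TCP and whose axes are the flange's). Camera axes: x right, y up, looking along -z (the intrinsics and any distortion apply to the point x, -y, -z); pixel columns grow to the right and rows downward; lengths in m; the calibration is good to about 2 mm. A picture is of the moment at which its call begins: read the wrist's pose just before it. camera_info takes no time and is no camera call.
A pose or a line that the arm cannot do raises env.PlanningError and nothing moves.
- workorder.finish_job(): hands the job in; it is judged then, once.
Trained networks look in the newest picture that a camera, given by its name, has taken for a name from the list of things; names that differ only in an ending like _2 or _b are one class to them, and where a whole thing is asked for, a point or a joint stands for the part that bears it (a point fixed in the world has none). Each returns a list of dicts, best first, with "score" (0 to 1); they miss things now and then, are a little off and sometimes report something else, mostly with a low value. They report only what shows in the picture. A call takes as long as a camera call. They do not tell look-alikes from the thing itself.
- search_frame(camera, name): "at" ([x, y, z] in m, in world coordinates, good to about 4 mm: the middle of the surface that is visible of it).
- tip_of(camera, name): "at" ([x, y, z] in m, in world coordinates, good to about 4 mm: a listed point, or the origin of a listed thing).
The state is a dict: "t": time; "joint_positions": joint angles; "joint_velocities": joint speeds; "tau": joint torques, N m; "ee_pos": TCP position; "tcp_rot": TCP orientation; "wrist_force": force on the tool from outside, world axes, zero at the start; "moment": the same for the moment, N m; "gripper_width": finger opening in m; "grasp_force": force on a finger pad.
Only numpy, scipy, OpenCV 4.12 (cv2) and the standard library are available. Lean on these libraries where they do the work, as an engineer would, in place of code of your own. Each camera call takes 0.05 s, during which the arm holds its last target. There are 200 camera calls.

## Working session

There is one attempt and no reset: what is moved stays moved. The work goes in short steps, each a Python script; the robot and the scene stay as the last script left them, time stands still between calls to the robot, and variables do not carry over. Pictures are saved under pics/ and viewed, at most 10 in all, crops included, and the job is handed in when it is done.

```bash
ls; mkdir -p pics
python3 - <<'E'
from station import env, effector, solver, viewer, search_frame, tip_of
import cv2, numpy as np
print(env.sense()['t'])
ims=[]
for c in ("scene","top"):
    p,d=viewer.read_camera(c); np.savez(f'pics/{c}0.npz',p=p,d=d)
    cv2.imwrite(f'pics/{c}0.png',cv2.resize(p[:,:,::-1],(800,600)))
    i=viewer.camera_info(c); print(c,np.round(i['eye'],3).tolist(),np.round(i['rotation'],3).tolist(),np.round(i['intrinsics'],1).tolist(),i['dist_coeffs'])
    for n in ("blue_pack","yellow_pack","tray","dock","bed_top","lever_hinge","lever_tip","screwdriver","tape"):
        print(c,n,'tip',[(np.round(r['at'],3).tolist(),round(r['score'],2)) for r in tip_of(c,n)][:4],'srch',[(np.round(r['at'],3).tolist(),round(r['score'],2)) for r in search_frame(c,n)][:4])
print(env.sense()['t'])
E
```

```text
pics
0.0
scene [1.046, 0.452, 0.843] [[-0.618, -0.599, 0.509], [0.786, -0.483, 0.386], [0.015, 0.638, 0.77]] [[360.9, 0.0, 255.7], [0.0, 360.9, 192.7], [0.0, 0.0, 1.0]] [-0.04407622  0.          0.          0.          0.        ]
scene blue_pack tip [([0.5, 0.284, 0.043], 0.98), ([0.287, 0.301, 0.005], 0.89), ([0.546, 0.462, 0.003], 0.83), ([0.804, 0.129, -0.004], 0.57)] srch [([0.551, 0.463, 0.031], 0.9), ([0.496, 0.293, 0.068], 0.85), ([0.302, 0.306, 0.043], 0.64)]
scene yellow_pack tip [([0.491, 0.184, 0.038], 0.7)] srch [([0.486, 0.193, 0.065], 0.64)]
scene tray tip [([0.516, 0.235, 0.001], 0.93)] srch [([0.558, 0.24, 0.079], 0.8)]
scene dock tip [([0.458, -0.208, -0.001], 0.67), ([0.54, -0.195, 0.071], 0.18)] srch [([0.519, -0.192, 0.035], 0.57)]
scene bed_top tip [([0.458, -0.214, 0.032], 0.75)] srch [([0.463, -0.211, 0.034], 0.6)]
scene lever_hinge tip [] srch [([0.558, -0.187, 0.167], 0.79)]
scene lever_tip tip [([0.567, -0.189, 0.238], 0.66)] srch [([0.562, -0.187, 0.169], 0.67)]
scene screwdriver tip [([0.468, 0.003, 0.002], 0.53)] srch [([0.443, 0.009, 0.02], 0.71)]
scene
[... 645 characters left out ...]
, 0.72)]
top tray tip [([0.514, 0.236, -0.0], 0.79)] srch [([0.519, 0.245, 0.052], 0.66), ([0.46, -0.212, 0.03], 0.32)]
top dock tip [([0.46, -0.218, -0.004], 0.94)] srch [([0.483, -0.202, 0.02], 0.95)]
top bed_top tip [([0.458, -0.21, 0.032], 0.57), ([0.518, 0.236, -0.001], 0.18)] srch [([0.458, -0.21, 0.032], 0.62)]
top lever_hinge tip [([0.547, -0.197, 0.07], 0.82)] srch [([0.556, -0.191, 0.176], 0.92), ([0.458, -0.212, 0.029], 0.66)]
top lever_tip tip [([0.567, -0.19, 0.232], 0.68)] srch [([0.553, -0.188, 0.176], 0.77)]
top screwdriver tip [([0.472, 0.005, 0.0], 0.65)] srch [([0.436, 0.003, 0.023], 0.55)]
top tape tip [([0.67, 0.008, 0.001], 0.58)] srch [([0.669, 0.01, 0.022], 0.95)]
1.9
```

View pics/scene0.png

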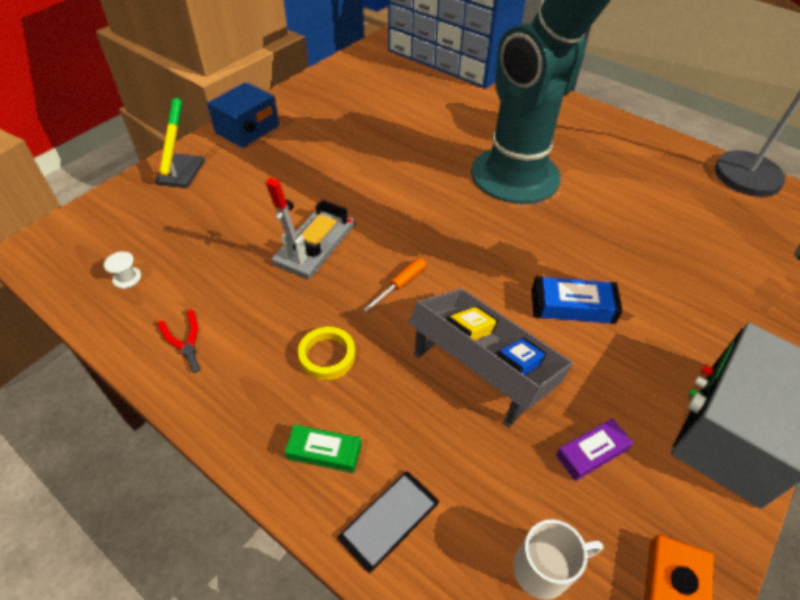

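View pics/top0.png

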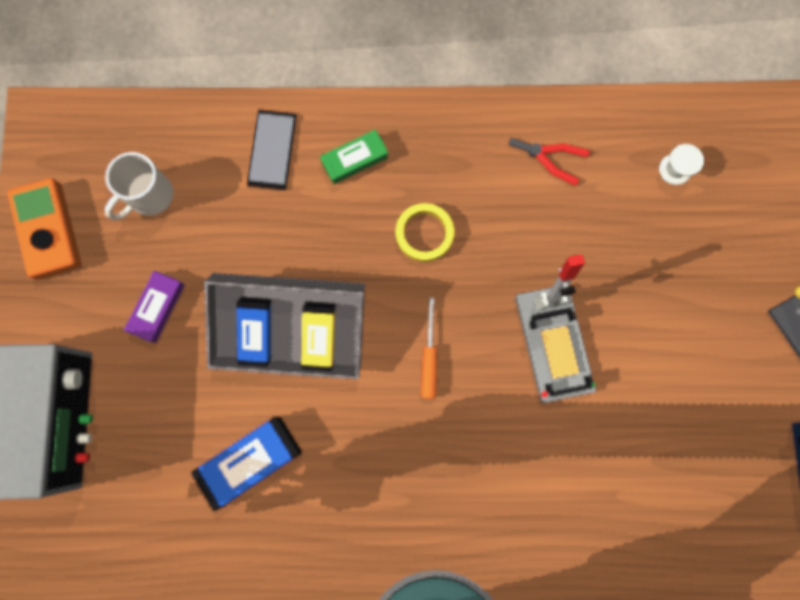

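The look-alikes, as pixels in the top picture: the blue pack in the tray (253,333), a bigger blue pack on the bench (247,462), a green pack (353,155) and a purple pack (153,307). I choose the one in the tray: it is blue, the smaller of the two, and lies beside the yellow pack. The dock is at (555,345) and its lever leans back at (570,268). Next I take wrist views of the tray and the dock.

```bash
cat > h.py <<'E'
from station import env, effector, solver, viewer, workorder, search_frame, tip_of
import cv2, numpy as np
def down(yaw):  # tool pointing down, tool y along horizontal direction yaw+90deg
    c,s=np.cos(yaw),np.sin(yaw)
    return np.array([[-c,s*1.0,0],[-s,-c*1.0,0],[0,0,-1]])@np.diag([-1,1,1]) if False else np.array([[c,s,0],[s,-c,0],[0,0,-1.]])
def cloud(cam):
    s=env.sense(); p,d=viewer.read_camera(cam); i=viewer.camera_info(cam)
    v,u=np.mgrid[:384,:512]
    n=cv2.undistortPoints(np.stack([u,v],-1).reshape(-1,1,2).astype(np.float64),i['intrinsics'],i['dist_coeffs']).reshape(384,512,2)
    P=np.stack([n[...,0]*d,-n[...,1]*d,-d],-1)
    if cam=='wrist':
        T=i['T_tool_cam']; P=P@T[:3,:3].T+T[:3,3]; P=P@s['tcp_rot'].T+s['ee_pos']
    else: P=P@np.array(i['rotation']).T+i['eye']
    P[d<=0]=np.nan
    return p,P
def st(m=''):
    s=env.sense(); print(m,'t',round(s['t'],2),'p',np.round(s['ee_pos'],4),'F',np.round(s['wrist_force'],1),'w',round(s['gripper_width'],4),'g',round(s['grasp_force'],1))
    return s
E
python3 - <<'E'
from h import *
s=env.sense(); print(np.round(s['tcp_rot'],2).tolist()); print(np.round(viewer.camera_info('wrist')['T_tool_cam'],3).tolist())
for yaw in (-.05,-.05+np.pi):
  for p in ((.44,.235,.33),(.40,-.21,.33)):
    q=solver.inverse_kinematics(np.array(p),down(yaw)); print(yaw,p,None if q is None else np.round(q,2))
E
```

```text
[[-0.97, 0.25, 0.0], [0.25, 0.97, 0.0], [-0.0, 0.0, -1.0]]
[[-0.0, 0.965, 0.263, 0.075], [1.0, 0.0, 0.001, -0.0], [0.001, 0.263, -0.965, -0.17], [0.0, 0.0, 0.0, 1.0]]
-0.05 (0.44, 0.235, 0.33) [-1.15  0.09  0.64  1.85 -0.06  1.21 -2.11]
-0.05 (0.4, -0.21, 0.33) [-0.96 -0.18  1.29  1.97  0.18  1.23 -1.37]
3.0915926535897933 (0.44, 0.235, 0.33) [-0.75  0.1   0.21  1.83 -0.02  1.22  0.99]
3.0915926535897933 (0.4, -0.21, 0.33) [-0.95 -0.17  1.28  1.97  0.17  1.23  1.79]
```

Run:
```python
from h import *
effector.release()
def grab(n):
    p,P=cloud('wrist'); np.savez(f'pics/{n}.npz',p=p,P=P); return p
env.reach(np.array([.44,.235,.33]),down(np.pi-.05)); p=grab('w1')
print([(np.round(r['at'],4).tolist(),round(r['score'],2)) for k in ('blue_pack','yellow_pack','tray') for r in tip_of('wrist',k)])
env.movel(np.array([.42,.285,.26])); grab('w2')
print([(np.round(r['at'],4).tolist(),round(r['score'],2)) for k in ('blue_pack','yellow_pack','tray') for r in tip_of('wrist',k)])
env.reach(np.array([.37,-.21,.33]),down(np.pi+.2)); st(); print(np.round(env.sense()['joint_positions'],2)); p2=grab('d1')
print([(k,np.round(r['at'],4).tolist(),round(r['score'],2)) for k in ('dock','bed_top','lever_hinge','lever_tip') for r in tip_of('wrist',k)])
env.movel(np.array([.40,-.16,.30])); grab('d2')
print([(k,np.round(r['at'],4).tolist(),round(r['score'],2)) for k in ('dock','bed_top','lever_hinge','lever_tip') for r in tip_of('wrist',k)])
cv2.imwrite('pics/w1d1.png',cv2.resize(np.hstack([p,p2])[:,:,::-1],(800,300)))
st()
```

```text
[([0.2869, 0.2968, -0.0], 0.93), ([0.5462, 0.4649, -0.0021], 0.8), ([0.806, 0.1262, -0.0045], 0.63), ([0.5048, 0.288, 0.0373], 0.58), ([0.4966, 0.1817, 0.0379], 0.91), ([0.5132, 0.2333, 0.0025], 0.65)]
[([0.5059, 0.2836, 0.0417], 0.96), ([0.5474, 0.4608, -0.0022], 0.88), ([0.8047, 0.1271, -0.0014], 0.75), ([0.2875, 0.2974, 0.0], 0.6), ([0.4976, 0.1843, 0.0366], 0.95)]
 t 6.89 p [ 0.3705 -0.2092  0.3299] F [0.4 0.7 0.5] w 0.092 g 0.0
[-0.38 -0.11  0.78  2.    0.08  1.22  2.13]
[('dock', [0.4618, -0.2141, 0.0049], 0.89), ('bed_top', [0.4614, -0.2156, 0.0323], 0.66), ('lever_hinge', [0.5475, -0.1952, 0.0719], 0.76), ('lever_tip', [0.5691, -0.1925, 0.2351], 0.95)]
[('dock', [0.4575, -0.21, 0.0064], 0.63), ('bed_top', [0.4591, -0.2103, 0.0333], 0.84), ('lever_hinge', [0.5428, -0.1939, 0.0733], 0.82), ('lever_tip', [0.5672, -0.1913, 0.2323], 0.56)]
 t 7.97 p [ 0.3999 -0.1607  0.3004] F [ 0.3  0.1 -0.7] w 0.0917 g 0.0
```

View pics/w1d1.png

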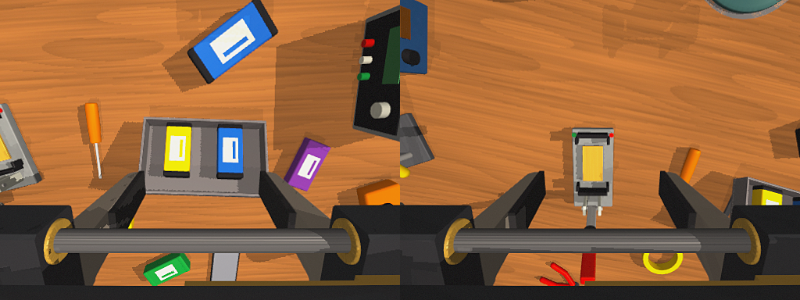

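The left half shows the tray, with the blue pack at (230,150) and the yellow at (178,150). The right half shows the dock, with its brass bed at (593,163) and the lever at (590,235). The small blue pack is confirmed, so I fit the geometry from the depth clouds.

```bash
cat > fit.py <<'E'
import numpy as np, cv2
def rect(xy):
    r=cv2.minAreaRect((xy*1000).astype(np.float32)); return np.round(r[0],1),np.round(r[1],1),round(r[2],2)
n=np.array([-.5,0,.866])
for f in ('w1','w2'):
    z=np.load(f'pics/{f}.npz');p=z['p'].astype(int);P=z['P']
    for name,yc in (('blue',.285),('yellow',.183)):
        R,G,B=p[...,0],p[...,1],p[...,2]
        col=(B>R+50)&(B>80) if name=='blue' else (R>B+80)&(G>B+60)&(abs(R-G)<80)
        m=(abs(P[...,0]-.5)<.09)&(abs(P[...,1]-yc)<.045)&(P[...,2]>.03)
        c=P[m&col]; c=c[np.isfinite(c[:,0])]
        # robust plane of the top face
        k=np.ones(len(c),bool)
        for t in (.02,.008,.004,.003):
            o=np.median(c[k],0); o=c[k].mean(0); nn=np.linalg.svd(c[k]-o,full_matrices=False)[2][2]; nn*=np.sign(nn[2]); k=abs((c-o)@nn)<t
        A=P[m]; A=A[np.isfinite(A[:,0])]; A=A[abs((A-o)@nn)<.003]
        ex=np.cross([0,1,0],nn);ex/=np.linalg.norm(ex);ey=np.cross(nn,ex)
        r=rect(np.stack([(A-o)@ex,(A-o)@ey],1)); C=o+ex*r[0][0]/1e3+ey*r[0][1]/1e3
        print(f,name,len(A),'n',np.round(nn,3),'rect',r,'topcentre',np.round(C,4),'under',np.round(C-.03*nn,4))
    # tray floor: points between
    m=(abs(P[...,0]-.52)<.05)&(abs(P[...,1]-.234)<.015)
    a=P[m];a=a[np.isfinite(a[:,0])]; o=np.median(a,0); nn=np.linalg.svd(a-o,full_matrices=False)[2][2]; nn*=np.sign(nn[2]); print(f,'floor n',np.round(nn,3),'pt',np.round(o,4))
for f in ('d1','d2'):
    z=np.load(f'pics/{f}.npz');p=z['p'].astype(int);P=z['P']
    R,G,B=p[...,0],p[...,1],p[...,2]
    near=(np.hypot(P[...,0]-.46,P[...,1]+.21)<.065)
    m=near&(abs(P[...,2]-.033)<.005)&(R>B+60)&(G>B+40)
    a=P[m]; print(f,'bed',len(a),rect(a[:,:2]),'z',np.median(a[:,2]).round(4))
    near=(np.hypot(P[...,0]-.46,P[...,1]+.21)<.085)
    m=near&(P[...,2]>.041)&(P[...,2]<.052)
    a=P[m]; print(f,'stops/ears',len(a),rect(a[:,:2]),np.percentile(a[:,2],[10,50,90]).round(4))
    m=(np.hypot(P[...,0]-.48,P[...,1]+.205)<.13)&(abs(P[...,2]-.02)<.004)
    a=P[m]; print(f,'base',len(a),rect(a[:,:2]),np.median(a[:,2]).round(4))
    m=(np.hypot(P[...,0]-.55,P[...,1]+.19)<.07)&(P[...,2]>.1)&(R>150)&(G<80)
    a=P[m]; print(f,'grip',len(a),a.min(0).round(3) if len(a) else '',a.max(0).round(3) if len(a) else '')
E
python3 fit.py
```

```text
w1 blue 2283 n [-0.498  0.036  0.866] rect (array([15.1, -5.1]), array([ 89.3, 152. ]), 89.89) topcentre [0.5005 0.2846 0.0724] under [0.5155 0.2835 0.0465]
w1 yellow 7454 n [0.048 0.999 0.013] rect (array([ 95. , -32.4]), array([420.1, 147.6]), 13.47) topcentre [0.4893 0.1867 0.2486] under [0.4879 0.1568 0.2482]
w1 floor n [-0.31   0.855  0.416] pt [0.5245 0.2341 0.0539]
w2 blue 3134 n [-0.494  0.041  0.869] rect (array([11.9, -9. ]), array([ 88.4, 142. ]), 87.08) topcentre [0.4983 0.2811 0.0713] under [0.5132 0.2799 0.0452]
w2 yellow 2376 n [-0.495  0.05   0.868] rect (array([20.7, -8.7]), array([147.7,  87.1]), 0.48) topcentre [0.4902 0.1836 0.0713] under [0.5051 0.1821 0.0453]
w2 floor n [-0.086  0.988  0.125] pt [0.5269 0.2341 0.0554]
d1 bed 1148 (array([ 458.1, -212.3]), array([79.4, 43.2]), 11.56) z 0.0317
d1 stops/ears 607 (array([ 462.8, -211.4]), array([146.9,  71.3]), 11.08) [0.0432 0.047  0.0485]
d1 base 2930 (array([ 474.3, -208.9]), array([184.1,  90. ]), 11.19) 0.0196
d1 grip 212 [ 0.551 -0.203  0.19 ] [ 0.574 -0.18   0.235]
d2 bed 1407 (array([ 457.9, -212.1]), array([80.3, 43.9]), 11.43) z 0.0318
d2 stops/ears 713 (array([ 466. , -210.9]), array([153.2,  71.1]), 11.33) [0.0438 0.0472 0.0486]
d2 base 3410 (array([ 474.9, -208.8]), array([184.6,  89.9]), 11.27) 0.0197
d2 grip 361 [ 0.553 -0.202  0.194] [ 0.575 -0.179  0.235]
```

Run:
```python
import numpy as np, cv2
for f in ('w1','w2'):
    z=np.load(f'pics/{f}.npz');p=z['p'].astype(int);P=z['P'];R,G,B=p[...,0],p[...,1],p[...,2]
    for name,yc in (('blue',.285),('yellow',.183)):
        col=(B>R+50)&(B>80) if name=='blue' else (R>B+80)&(G>B+60)&(abs(R-G)<80)
        c=P[col&(abs(P[...,0]-.5)<.08)&(abs(P[...,1]-yc)<.045)&(P[...,2]>.03)&(P[...,2]<.12)]
        k=np.ones(len(c),bool)
        for t in (.01,.005,.003,.003):
            o=c[k].mean(0); nn=np.linalg.svd(c[k]-o,full_matrices=False)[2][2]; nn*=np.sign(nn[2]); k=abs((c-o)@nn)<t
        ex=np.cross([0,1,0],nn);ex/=np.linalg.norm(ex);ey=np.cross(nn,ex); A=c[k]
        r=cv2.minAreaRect((np.stack([(A-o)@ex,(A-o)@ey],1)*1000).astype(np.float32)); C=o+ex*r[0][0]/1e3+ey*r[0][1]/1e3
        a=np.radians(r[2] if r[1][0]>r[1][1] else r[2]-90); lx=ex*np.cos(a)+ey*np.sin(a)
        print(f,name,k.sum(),'n',nn.round(3),np.round(r[1],1),'long',lx.round(3),'top',C.round(4),'under',(C-.03*nn).round(4))
```

```text
w1 blue 1285 n [-0.498  0.036  0.866] [49.5 92.2] long [ 0.862 -0.085  0.499] top [0.4864 0.2891 0.0641] under [0.5014 0.2881 0.0382]
w1 yellow 1305 n [-0.495  0.04   0.868] [49.9 92.4] long [ 0.865 -0.068  0.497] top [0.478  0.1856 0.0643] under [0.4929 0.1844 0.0382]
w2 blue 1784 n [-0.494  0.041  0.869] [49.7 92. ] long [ 0.866 -0.073  0.496] top [0.4866 0.2897 0.0642] under [0.5014 0.2885 0.0381]
w2 yellow 1362 n [-0.495  0.046  0.868] [50.1 91.8] long [ 0.865 -0.068  0.497] top [0.478  0.1856 0.0643] under [0.4928 0.1843 0.0382]
```

Run:
```python
from h import *
u=np.array([.5014,.2883,.0382]); n=np.array([-.4965,.041,.867]);n/=np.linalg.norm(n)
l=np.array([.864,-.077,.497]);l-=n*(l@n);l/=np.linalg.norm(l); y=np.cross(n,l)
R=np.stack([-l,y,-n],1); print(np.linalg.det(R))
g=u+.005*n-.003*y
env.reach(g+.15*n,R); st('pre')
env.movel(g+.045*n); st()
env.movel(g,rate=.06); s=st('at'); print('tip err along n',((s['ee_pos']-u)@n).round(4))
effector.grasp(30); st('grip')
env.movel(env.sense()['ee_pos']+.03*n+.002*l,rate=.06); st('lift1')
env.movel(env.sense()['ee_pos']+.10*n); st('lift2')
p,P=cloud('wrist'); q,_=viewer.read_camera('scene')
cv2.imwrite('pics/l.png',cv2.resize(np.hstack([p,q])[:,:,::-1],(800,300)))
```

```text
1.0
pre t 9.93 p [0.4247 0.2911 0.1728] F [ 0.  -0.5  0.2] w 0.0917 g 0.0
 t 10.78 p [0.4763 0.2875 0.0819] F [ 0.6 -0.5  0.1] w 0.092 g 0.0
at t 11.68 p [0.4986 0.2857 0.0428] F [1.  0.6 0.6] w 0.0918 g 0.0
tip err along n 0.0053
grip t 12.39 p [0.4987 0.2861 0.0427] F [ 0.7  1.5 -0.1] w 0.0496 g 30.0
lift1 t 13.04 p [0.4855 0.2868 0.0695] F [-0.3 -0.6 -2.4] w 0.0497 g 30.0
lift2 t 13.86 p [0.436  0.2903 0.1556] F [-0.5 -0.2 -1.8] w 0.0497 g 30.0
```

View pics/l.png

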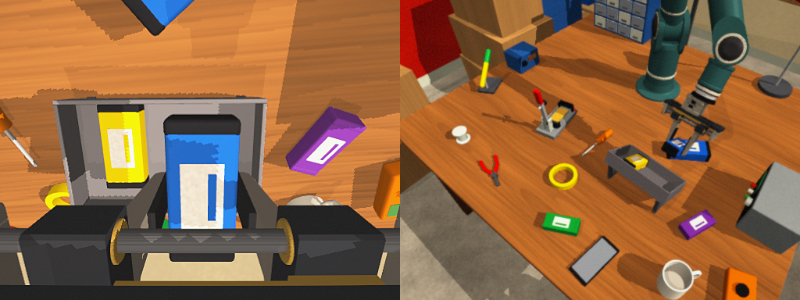

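The pack is held straight at (205,190) in the left half, and the yellow pack is undisturbed at (122,145). I go to the hover pose over the dock and check how the pack sits in the hand.

Run:
```python
from h import *
yaw=np.radians(11.3); R=down(np.pi+yaw); D=np.array([.458,-.2122,0]); 
env.reach(np.array([.40,-.10,.27]),R); st()
env.movel(D+[0,0,.15]); s=st('hover')
p,P=cloud('wrist'); p=p.astype(int); col=(p[...,2]>p[...,0]+50)&(p[...,2]>80)
T=(P-s['ee_pos'])@s['tcp_rot']; m=col&(np.abs(T[...,0])<.07)&(np.abs(T[...,1])<.04)&(np.abs(T[...,2])<.05)
c=T[m]; c=c[c[:,2]<np.percentile(c[:,2],50)+.004]
print(len(c),'toolx',np.percentile(c[:,0],[.5,99.5]).round(4),'y',np.percentile(c[:,1],[.5,99.5]).round(4),'z',np.median(c[:,2]).round(4))
A=np.c_[c[:,:2],np.ones(len(c))]; print('plane slope',np.linalg.lstsq(A,c[:,2],rcond=None)[0].round(4))
for sg in (1,-1):
    e=c[(sg*c[:,1]>.02)]; print('side',sg,len(e))
cv2.imwrite('pics/hov.png',p[:,:,::-1].astype(np.uint8))
```

```text
t 15.85 p [ 0.3999 -0.0995  0.2696] F [-0.1 -0.2 -1.8] w 0.0499 g 30.0
hover t 17.16 p [ 0.4582 -0.2118  0.1504] F [ 0.4 -0.1 -1.4] w 0.0496 g 30.0
6980 toolx [-0.0237  0.0453] y [-0.0245  0.0246] z -0.0242
plane slope [-0.0005 -0.0024 -0.0242]
side 1 989
side -1 954
```

View pics/hov.png

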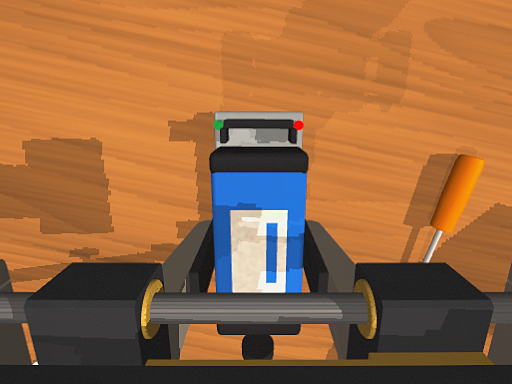

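The pack is central in the hand (within 1 mm) and level, and there is a clear way down to the dock at (258,130). Setting it down with a force check.

Run:
```python
from h import *
D=np.array([.458,-.2122,0]); 
env.movel(D+[0,0,.046],rate=.06); st('low'); env.pause(.2)
f0=np.mean([env.sense()['wrist_force'][2] for _ in range(5)])
z=.040
while z>.034:
    env.movel(D+[0,0,z],rate=.03); env.pause(.1); f=env.sense()['wrist_force']; print(round(z,4),f.round(1),env.sense()['ee_pos'].round(4))
    if f[2]-f0>2.: break
    z-=.0007
effector.release(); st('rel')
env.movel(env.sense()['ee_pos']+[0,0,.10]); 
env.movel(np.array([.38,-.22,.26])); s=st()
p,P=cloud('wrist'); np.savez('pics/pl.npz',p=p,P=P); cv2.imwrite('pics/pl.png',p[:,:,::-1])
p=p.astype(int); c=P[(p[...,2]>p[...,0]+50)&(np.hypot(P[...,0]-.458,P[...,1]+.212)<.07)&(P[...,2]>.05)]
print('blue',len(c),np.median(c[:,2]).round(4),cv2.minAreaRect((c[:,:2]*1e3).astype(np.float32)))
A=np.c_[c[:,:2],np.ones(len(c))]; print('slope',np.linalg.lstsq(A,c[:,2],rcond=None)[0].round(4))
for k in ('lever_tip','lever_hinge'): print(k,[(r['at'].round(4) if hasattr(r['at'],'round') else r['at'],r['score']) for r in tip_of('wrist',k)])
```

```text
low t 19.09 p [ 0.4582 -0.2123  0.0463] F [-0.5 -0.9 -2.1] w 0.0498 g 30.0
0.04 [ 0.   0.5 -2. ] [ 0.4579 -0.2122  0.0399]
0.0393 [ 0.  -0.4 -1.7] [ 0.458  -0.2122  0.0393]
0.0386 [-0.4 -0.3 -2.5] [ 0.458  -0.2122  0.0386]
0.0379 [-0.2  0.3 -1.8] [ 0.458  -0.2122  0.0379]
0.0372 [-1.5  1.   2.6] [ 0.4581 -0.2122  0.0374]
rel t 21.9 p [ 0.458  -0.2122  0.0372] F [ 0.7 -0.9  1.1] w 0.0916 g 0.0
 t 23.84 p [ 0.3799 -0.2197  0.2593] F [-0.2 -0.2  0.5] w 0.092 g 0.0
blue 1616 0.0617 ((458.47894287109375, -212.1332244873047), (91.22272491455078, 49.663448333740234), 11.03271484375)
slope [0.0001 0.0023 0.0621]
lever_tip []
lever_hinge [([0.5445, -0.1959, 0.0716], 0.77)]
```

View pics/pl.png

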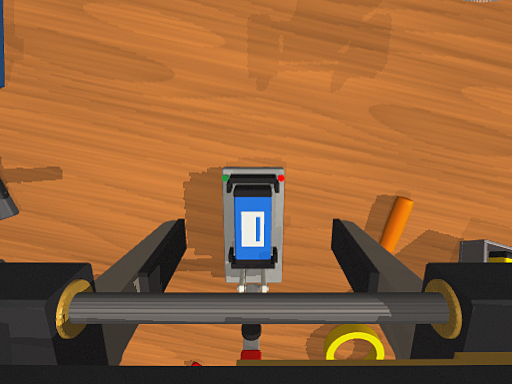

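The pack lies square and level in the dock at (253,225), within 0.5 mm. Now the lever: fingers shut, go behind it, and push along its arc.

```bash
cat > lev.py <<'E'
from h import *
yaw=np.radians(11.3); ex=np.array([np.cos(yaw),np.sin(yaw),0]); D=np.array([.458,-.2122,0]); R=down(np.pi+yaw)
def W(x,z): return D+ex*x+[0,0,z]
r,h=.148,.0075
def tcp(th,push=0): # finger's lower -x corner on the lever's back face at radius r
    u=np.array([-np.cos(th),np.sin(th)]); w=np.array([np.sin(th),np.cos(th)])
    c=np.array([.085,.070])+r*u+(h-push)*w
    return W(c[0]+.010,c[1])
E
python3 - <<'E'
from lev import *
effector.grasp(10)
env.movel(W(0,.34)); env.movel(W(.165,.34)); st('above')
s=tcp(1.75); env.movel(W(.165,s[2]),rate=.12); st('behind')
env.movel(s,rate=.08); st('start')
for th in np.arange(1.70,.34,-.1):
    env.movel(tcp(th),rate=.1); q=env.sense(); f=q['wrist_force']; print(round(th,2),f.round(1),round(q['t'],1))
    if np.linalg.norm(f)>28: print('stop');break
p,_=viewer.read_camera('scene'); cv2.imwrite('pics/lv.png',cv2.resize(p[80:260,100:340,::-1],(720,540)))
E
```

```text
above t 27.48 p [ 0.6192 -0.1804  0.3402] F [ 0.4 -1.   0.2] w 0.0004 g 0.0
behind t 28.68 p [ 0.6203 -0.1801  0.2152] F [ 0.1  0.1 -0.2] w 0.0005 g 0.0
start t 29.28 p [ 0.5842 -0.187   0.2147] F [-0.1  0.  -0.7] w 0.0003 g 0.0
1.7 [ 3.6  1.1 -0.7] 29.5
1.6 [ 1.3  0.2 -0. ] 29.8
1.5 [ 2.7  0.5 -1.9] 30.1
1.4 [ 4.3  1.  -2.7] 30.4
1.3 [ 4.7  0.8 -1.3] 30.7
1.2 [ 4.3  0.6 -1.7] 31.0
1.1 [ 4.1  2.5 -1. ] 31.3
1.0 [ 3.9  1.8 -0.8] 31.6
0.9 [ 3.2  2.  -0.6] 31.9
0.8 [ 2.8  0.9 -0.3] 32.2
0.7 [3.  0.7 0.7] 32.5
0.6 [1.9 0.1 0.6] 32.8
0.5 [ 1.1 -0.2  1. ] 33.1
0.4 [ 1.1 -0.3  0.5] 33.4
```

View pics/lv.png

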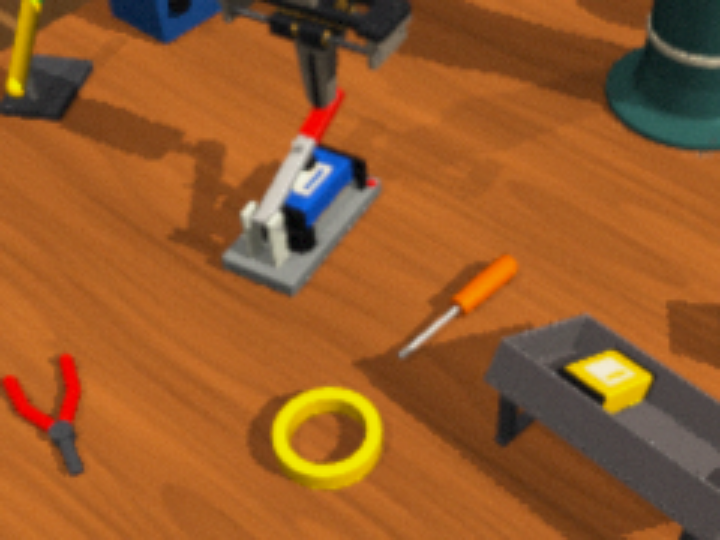

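The lever follows the fingers: its grip is at (322,120), about 0.4 rad above the pack. Next I press down in small steps and watch for the force to rise.

Run:
```python
from lev import *
th=.37
while th>-.06:
    env.movel(tcp(th),rate=.05); env.pause(.05)
    q=[env.sense() for _ in range(3)]; f=np.mean([a['wrist_force'] for a in q],0); e=q[-1]['ee_pos']
    print(round(th,3),f.round(1),'zerr',round((e[2]-tcp(th)[2])*1e3,2),round(q[-1]['t'],1))
    if f[2]>21 or q[-1]['t']>58: break
    th-=.03 if th>.25 else .012 if f[2]<12 else .006
```

```text
0.37 [0.4 0.5 2.7] zerr 0.12 33.8
0.34 [ 0.3 -0.5  4.1] zerr 0.09 34.1
0.31 [-0.  -0.5  2.3] zerr 0.0 34.4
0.28 [ 0.2 -0.1  3.5] zerr -0.06 34.7
0.25 [ 0.9 -0.   2.8] zerr -0.09 35.0
0.238 [0.4 0.2 5.5] zerr 0.1 35.3
0.226 [1.6 0.3 5.2] zerr 0.15 35.6
0.214 [0.5 0.9 5.3] zerr 0.11 35.9
0.202 [-0.3  0.4  5. ] zerr 0.15 36.2
0.19 [ 0.  -0.2  4.9] zerr 0.14 36.5
0.178 [-0.1  0.4  6.4] zerr 0.21 36.8
0.166 [0.2 0.7 6.3] zerr 0.28 37.1
0.154 [0.7 0.2 7.6] zerr 0.36 37.4
0.142 [-0.3  0.4  8.5] zerr 0.42 37.7
0.13 [-1.3  0.6  9.4] zerr 0.49 38.0
0.118 [-0.6  0.2 10.4] zerr 0.53 38.3
0.106 [-1.8  1.8 10.5] zerr 0.6 38.6
0.094 [-2.2  1.4 14.6] zerr 0.94 38.9
0.088 [-3.9  1.8 20.9] zerr 1.48 39.2
0.082 [-5.1  2.8 27. ] zerr 2.02 39.5
```

Run:
```python
from lev import *
env.movel(env.sense()['ee_pos']+[0,0,.06],rate=.1); st('off')
env.movel(W(-.14,.24)); effector.release(); st()
p,P=cloud('wrist'); cv2.imwrite('pics/fin.png',p[:,:,::-1]); p=p.astype(int)
L=(P-D); lx=L@ex; ly=L@np.array([-ex[1],ex[0],0])
m=(p[...,2]>p[...,0]+50)&(abs(lx)<.06)&(abs(ly)<.03)&(P[...,2]>.04)&(P[...,2]<.075)
c=P[m]; X=np.c_[lx[m],ly[m],np.ones(m.sum())]; print('pack top',len(c),np.median(c[:,2]).round(4),np.linalg.lstsq(X,c[:,2],rcond=None)[0].round(4))
m=(p[...,0]>130)&(p[...,1]<80)&(p[...,2]<80)&(lx>-.09)&(lx<-.01)&(abs(ly)<.009)&(P[...,2]>.06)
k=np.polyfit(lx[m],P[...,2][m],1); print('grip top',m.sum(),k,'angle',np.arctan(-k[0]).round(3))
print('top face at r=.13 -> angle', (np.polyval(k,.085-.13)-.0775)/.13)
```

```text
off t 40.25 p [ 0.407  -0.2221  0.151 ] F [-0.3 -0.1 -0.3] w 0.0006 g 0.0
 t 42.61 p [ 0.3207 -0.2396  0.24  ] F [ 0.2 -0.3 -0.3] w 0.0916 g 0.0
pack top 717 0.0556 [-0.0084 -0.0007  0.0555]
grip top 721 [-0.07351734  0.08692059] angle 0.073
top face at r=.13 -> angle 0.097914388426499
```

View pics/fin.png

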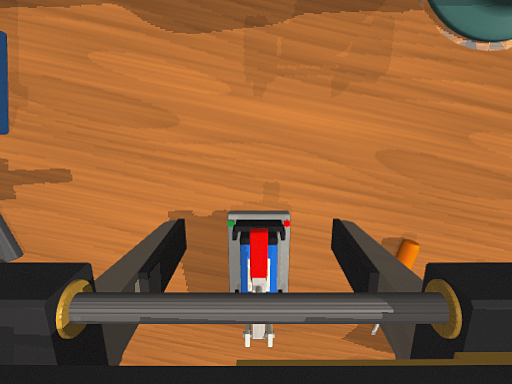

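The lever is shut over the pack at (260,255). The pack's top has gone down 6.1 mm, from 61.7 to 55.6 mm, which is the bed's full travel, and it has stayed there with the hand clear.

```bash
python3 -c "
from h import *
print(workorder.finish_job())"
```

```text
the job is handed in; nothing more can be done
None
```

The blue pack lies flat, label up, in the dock, and the lever holds it down by itself with the sprung bed at its full 6 mm of travel; I stopped pressing at 27 N, the yellow pack stayed in the tray and nothing touched the screwdriver or tape, and the job went in at about 43 s (no verdict was returned).

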